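Guard the open movement, then hold the flask in the touch mixer

TASK

On the watchmaker's bench, first stand the orange splash shield upright on its long thin edge, centred along the blue strip between the parts tray and the white mixer, and let go of it. Then take the flask with the red stopper out of its cork ring, seat it upright in the black sprung ring on the mixer, press it all the way down and finish while still holding it pressed down, because the mixer only runs while the ring is held down. Leave everything else where it is.

Things in the scene. Friction and masses are not known exactly. Their poses are not given: they have to be found in the camera images.
- shield: orange rigid slab, 16 mm thick (x), 110 wide (y), 90 tall (z), about 0.18 kg. Origin: middle of its lower 16 x 110 mm edge face. Starts leaning 34 degrees on a fixed 70 mm wide wooden rest, top (+z) leaning towards the robot side (its -x), lower edge about 22 mm above the table; the rest backs only the lower 48 mm of the face that looks down, the upper 42 mm is free on both faces
- shield_mid (a point): the centre of the orange slab, 45 mm from the lower edge; 48 mm above the table when the slab stands on its long edge on the strip
- strip: flat blue strip fixed on the table, 50 mm (x) by 150 mm (y, its length) by 3 mm thick; origin at the centre of its underside, at table height. The mixer lies beyond it (+x), the fixed wooden parts tray (100 x 150 x 22 mm high) on its robot side (-x), centred 125 mm away
- mixer: white fixed mixer body, 110 (x) x 120 (y) mm, top 50 mm above the table; origin at the centre of its underside. The black sprung ring stands in the middle of its top
- cradle (a joint): how far the mixer's black sprung ring is pressed down, m: 0 = fully up, 0.012 = down on its stop. Spring: about 5 N starts it moving, about 12 N holds it on the stop; it comes back up when let go, and the flask's own weight does not move it
- cradle_mouth (a point): centre of the upper rim of the black sprung ring (a funnel-shaped ring 14 mm high, 60 mm inner diameter at the rim, 44 mm at its lower edge); moves down with it; 88 mm above the table when the ring is up. The ball of a seated flask has its centre about 9 mm above this point
- red_flask: amber glass flask with a red stopper: 60 mm ball, above it a straight 24 mm diameter neck and stopper from 58 to 112 mm above its lowest point (stopper: top 28 mm). Origin: lowest point of the ball; z up the neck. 0.12 to 0.24 kg. Starts upright in a fixed cork ring (80 mm diameter, 22 mm high), lowest point 10 mm above the table
- red_flask_ball (a point): centre of the red-stoppered flask's ball, 30 mm above its lowest point
- green_flask_ball (a point): centre of the ball of a second flask, the same but for a green stopper, standing in another cork ring: leave it alone
- tin: round white tin with a metal lid, 94 mm diameter, 28 mm high, origin at the centre of its underside: leave it alone
- loupe: small black eyeglass, 29 to 34 mm diameter, 34 mm high, origin at the centre of its underside: leave it alone
- vial_a: small green glass vial with a red cap, 22 mm diameter, 55 mm high, origin at the centre of its underside: leave it alone
- vial_b: a second such vial: leave it alone
- driver: blue-handled screwdriver, 130 mm long, lying on the table: leave it alone
Things that resemble listed ones, but are neither listed nor needed, are in the scene too. Leave any pink look-alike of the red_flask alone. Of the things shaped like the shield, the orange one is meant.

How it is judged:
By the outcome, as a careful person would: the job done as asked, in the order asked, and still so for the second after the job is handed in, while the arm keeps its last pose, push and grip.
It also fails if it takes over 54 s, if anything falls off the work surface, if the arm or the gripper's body presses on something with over 40 N, if the wrist force passes 120 N, or if a joint passes its speed limit or range.

ROBOT

A 6-joint arm with a two-finger parallel gripper is mounted at the origin on the work surface. World frame = base frame: x ahead of the robot, y to its left, z up, the work surface at z = 0. Lengths are in m, angles in rad, forces in N, time in s.
With the tool pointing down it reaches from about 0.35 to 0.975 m from the base axis. Payload 4.9 kg.
Tool frame: the origin (TCP) lies on the centre line of the jaws, within the pads' length; the fingertips stand manip.tip_reach ahead of it and the grasp point (between the pads) is the TCP (manip.tip_reach is the distance from the TCP to the fingertips, in m); z points along the fingers, y is the line along which they close (so a half turn about z gives the same grasp; the last joint's range is limited). The gripper opens to 85 mm and grips with 20 to 120 N. Pads are 22 mm wide; open, the fingers measure 114 mm over their backs; the gripper's body (76 mm by 85 mm) begins 54 mm behind the grasp point. The pads swing forward as they close: fully open they stand 13 mm farther back than shut.
Start: joints at [1.101, 0.053, 1.613, -0, 1.476, -0.119], TCP at [0.215, 0.587, 0.25] pointing down, gripper open.
Joint ranges: [-3.01, 3.01], [-1.01, 2.22], [0.06, 2.58], [-1.02, 4.17], [0.09, 2.62], [-3.14, 3.14]. Speed limits (rad/s): [2.57, 2.57, 3.14, 3.14, 3.14, 3.14].

INTERFACE

Orientations are given as a unit quaternion [w, x, y, z].
In Python, from plant import manip gives the robot as it stands. The module is installed in compiled form; this text tells all that it offers.
- The arm moves only by the tool move_arm, never from a script. Its argument "rows" is a list of rows, each a list of 7 numbers: the shift along the tool's x, y, z in cm, then the turn, a rotation vector about the tool's x, y, z in degrees, then the opening, from -1 (shut) to 1 (fully open). In form: [[tx, ty, tz, ax, ay, az, jaw], ...]. A call has 1 to 20 rows; each row shifts and turns the commanded pose from where the row before left it, along the tool's axes as they then stand; what a row does not reach is not made up. A row lasts 1/12 s, in which the tool goes at most 41.7 mm and 7.16 degrees, less where a joint would pass 70% of its speed; a pose out of reach is approached as far as the arm can. A call is refused whole if a number of a shift passes 4.17 or a number of a turn 7.16, either way. A call with a gripper value outside its range is refused whole. The fingers move at their own pace and stop on an object; the grip force is fixed at half the most. Time passes only in rows, so rows that do not move let the fingers close. It gives the time, the measured TCP pose, the force, the opening and the grip force at its end, in the units of the state.
- manip.state(): the state, without advancing time (a new reading comes with each control period).
- manip.grab_frame(name): name is "side" or "top"; returns a dict with "img" (400x640x3 uint8, blue, green, red), "mtx" (3x3 intrinsics, pixels), "k1" (the pictures are not rectified: a ray, as slopes to the right and down, at radius r is drawn at 1 + k1 r^2 times it, then the intrinsics apply), "R" (3x3) and "t" (3): a world point X has camera coordinates R X + t. Camera axes: x right, y down, z forward; pixel columns grow to the right and rows downward; lengths in m; the calibration is good to about 2 mm. A picture is of the moment at which its call begins. There is no depth.
- manip.job_done(): hands the job in; it is judged then, once.
The state is a dict: "time": time; "joint_pos": joint angles; "joint_vel": joint speeds; "joint_efforts": joint torques, N m; "tool_pos": TCP position; "tool_rot": TCP orientation; "contact_force": force on the tool from outside, world axes, zero at the start; "ft_torque": the same for the moment, N m; "gripper_width": opening from 0.0 (shut) to 1.0 (fully open); "grasp_force": force on a finger pad.
Only numpy, scipy, OpenCV 4.12 (cv2) and the standard library are available. Lean on these libraries where they do the work, as an engineer would, in place of code of your own. Each camera call takes 0.05 s, during which the arm holds its last target. There are 200 camera calls.

## Working session

There is one attempt and no reset: what is moved stays moved. The work goes in short steps, Python scripts to look and compute and a tool call to move; the robot and the scene stay as the last step left them, time stands still between calls to the robot, and variables do not carry over. Pictures are saved under pics/ and viewed, at most 10 in all, crops included, and the job is handed in when it is done.

Besides the shell and the picture viewer there is one more tool, called after "Call:" in YAML: its name, and indented under it one key for each argument. move_arm: Moves the arm, as the interface text tells. Its arguments: {"type":"object","properties":{"rows":{"type":"array","items":{"type":"array","items":{"type":"number"}}}},"required":["rows"]}

```bash
mkdir -p pics; cat > h.py <<'E'
import numpy as np, cv2, pickle
from plant import manip
def grab(n):
    f=manip.grab_frame(n); return f
def ray(f,u,v):
    K=f['mtx']; d=np.array([(u-K[0,2])/K[0,0],(v-K[1,2])/K[1,1]]); s=d.copy()
    for _ in range(20): s=d/(1+f['k1']*(s@s))
    R=np.array(f['R']);t=np.array(f['t']); o=-R.T@t; w=R.T@np.array([s[0],s[1],1.]); return o,w/np.linalg.norm(w)
def onz(f,u,v,z):
    o,w=ray(f,u,v); return o+w*(z-o[2])/w[2]
def tri(f1,p1,f2,p2):
    o1,a=ray(f1,*p1);o2,b=ray(f2,*p2)
    A=np.stack([a,-b],1);s=np.linalg.lstsq(A,o2-o1,rcond=None)[0]
    x,y=o1+a*s[0],o2+b*s[1]; return (x+y)/2,np.linalg.norm(x-y)
def proj(f,X):
    c=np.array(f['R'])@np.array(X)+np.array(f['t']); s=c[:2]/c[2]; s=s*(1+f['k1']*(s@s)); K=f['mtx']; return s[0]*K[0,0]+K[0,2],s[1]*K[1,1]+K[1,2]
E
python3 - <<'E'
from h import *
for n in('side','top'):
    f=grab(n); pickle.dump(f,open(n+'0.pkl','wb')); cv2.imwrite(f'pics/{n}0.png',f['img'])
    R=np.array(f['R']); print(n,f['mtx'],f['k1'],-R.T@np.array(f['t']),R[2])
s=manip.state(); print(s, manip.tip_reach)
E
```

```text
side [[375.69632847   0.         311.39132673]
 [  0.         375.69632847 197.31293257]
 [  0.           0.           1.        ]] -0.006271401116710025 [ 0.13221798 -0.59996001  0.58960322] [ 0.48518336  0.67730172 -0.55304565]
top [[390.40050079   0.         317.41350071]
 [  0.         390.40050079 196.07766273]
 [  0.           0.           1.        ]] -0.06635855701036059 [0.4637388  0.02423565 1.25891012] [ 0.08414801 -0.00416241 -0.99644457]
{'time': 0.1, 'joint_pos': array([ 1.10100266e+00,  5.32944310e-02,  1.61416586e+00, -3.26090558e-05,
        1.47600234e+00, -1.19006592e-01]), 'joint_vel': array([-0.00029629, -0.0011344 , -0.00244755,  0.00118765, -0.00045849,
       -0.00137861]), 'joint_efforts': array([ 4.41319944e-04, -3.94906604e+01, -3.71361601e+01, -1.34955080e-04,
        3.93336217e-03,  1.04240081e-05]), 'tool_pos': array([0.21454129, 0.58645556, 0.24917823]), 'tool_rot': array([-2.55769529e-04,  1.74494042e-01,  9.84657786e-01, -8.99469326e-04]), 'contact_force': array([ 0.79603502,  0.30405792, -0.35755041]), 'ft_torque': array([ 0.0288837 , -0.03153328, -0.00467731]), 'grasp_force': 0.0, 'gripper_width': 1.001122309833061} 0.019
```

View pics/side0.png

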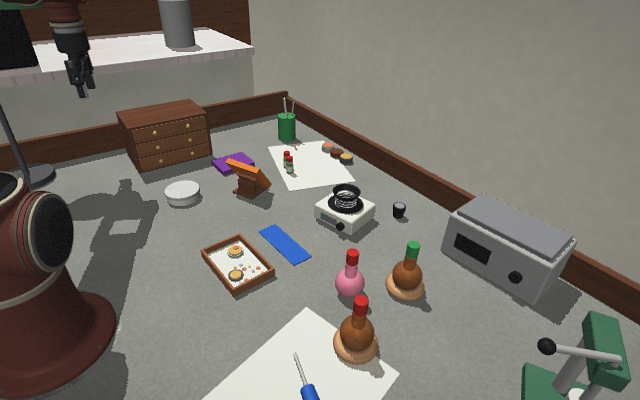

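View pics/top0.png

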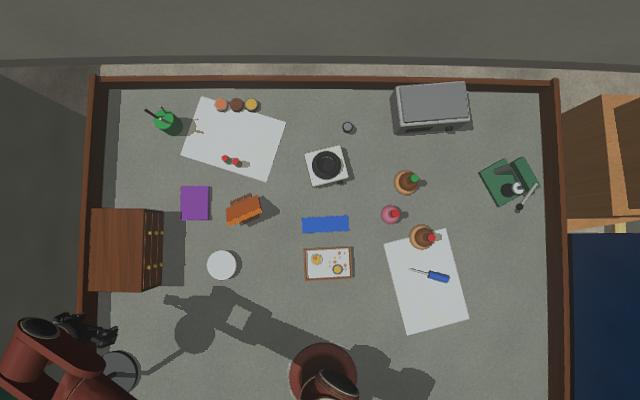

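Candidates, given as top px / side px:
- **Shield:** the orange leaning slab at (243,209)/(248,172) fits. The purple one at (195,203)/(232,162) lies flat and is the wrong colour.
- **Flask:** the amber ball with a red stopper at (422,237)/(357,330) fits. The pink ball at (391,214)/(350,280) is the look-alike, and (406,182)/(406,275) has a green stopper.

I'll confirm both picks in one enlarged crop.

```bash
python3 - <<'E'
from h import *
t=pickle.load(open('top0.pkl','rb'));s=pickle.load(open('side0.pkl','rb'))
def c(f,x,y,w=75,h=56): return cv2.resize(f['img'][y-h//2:y+h//2,x-w//2:x+w//2],(396,296),interpolation=cv2.INTER_CUBIC)
a=np.vstack([np.hstack([c(t,243,209),c(s,248,178)]),np.hstack([c(t,422,237),c(s,357,325,100,75)])])
cv2.imwrite('pics/crop.png',a)
for n,f in(('top',t),('side',s)):
    hsv=cv2.cvtColor(f['img'],cv2.COLOR_BGR2HSV)
    for nm,lo,hi in(('orange',(5,150,90),(16,255,255)),('blue',(105,140,60),(125,255,255)),('red',(0,190,60),(4,255,255)),('red2',(174,190,60),(179,255,255)),('white',(0,0,150),(179,45,255)),('black',(0,0,0),(179,255,30))):
        m=cv2.inRange(hsv,lo,hi); k,l,st,ce=cv2.connectedComponentsWithStats(m)
        for i in range(1,k):
            if st[i,4]>12 and st[i,4]<4000: print(n,nm,st[i],ce[i].round(1))
E
```

```text
top orange [404 175   5  11  21] [405.8 180. ]
top orange [226 196  36  30 614] [242.8 210.4]
top orange [ 97 245   6  11  20] [ 98.8 249.4]
top orange [ 94 269   8   6  14] [ 97.4 271.6]
top orange [311 279  14   1  14] [317.5 279. ]
top orange [ 93 281   7   8  20] [ 95.8 284.6]
top orange [ 77 307   4   6  14] [ 78.7 309.9]
top blue [302 216  47  17 681] [324.8 223.9]
top blue [429 272  20  10 112] [438.4 276.7]
top blue [594 284  46  40 886] [618.1 304.2]
top blue [630 320   9  10  23] [633.9 325. ]
top blue [590 334  48  58 576] [612.7 363.4]
top blue [627 367  10   6  18] [631.7 369.7]
top white [231  64  14   8  62] [237.6  67.3]
top white [466  67   7   7  22] [468.7  69.9]
top white [397  87  73  39 170] [420.4 115.1]
top white [305 145  43  41 540] [324.9 165.5]
top white [513 183  10  11  58] [516.9 188.5]
top white [522 183  16  21  32] [529.2 193.1]
top white [585 227  19   6  70] [595.1 229.7]
top white [307 248  43  30 937] [328.  262.8]
top white [207 250  29  30 684] [220.8 264.7]
top black [570 305   4  30  61] [571.2 320. ]
top black [ 55 313  63  35 764] [ 86.  32
[... 5814 characters left out ...]
 [574.9 393.3]
side black [   0   10   38   60 1710] [14.6 41.6]
side black [57 22 13  1 13] [63. 22.]
side black [ 71  31  18  51 365] [80.2 49.7]
side black [56 43 13 14 25] [61.4 49.7]
side black [ 83  56  10  23 102] [87.2 66.6]
side black [74 82 10 10 37] [79.2 85.1]
side black [  0 173  17  13 102] [  6.3 178.2]
side black [333 184  24  17  89] [341.3 192.5]
side black [  35  198   38   69 1721] [ 55.  234.5]
side black [337 201  26  12 115] [350.9 208.4]
side black [393 206  12  12  91] [397.6 212.3]
side black [336 224   8   6  37] [339.4 226.5]
side black [454 234  37  30 492] [471.9 248.4]
side black [509 272  13  11  93] [514.8 277.5]
side black [538 339  18  16 107] [545.4 348.6]
```

View pics/crop.png

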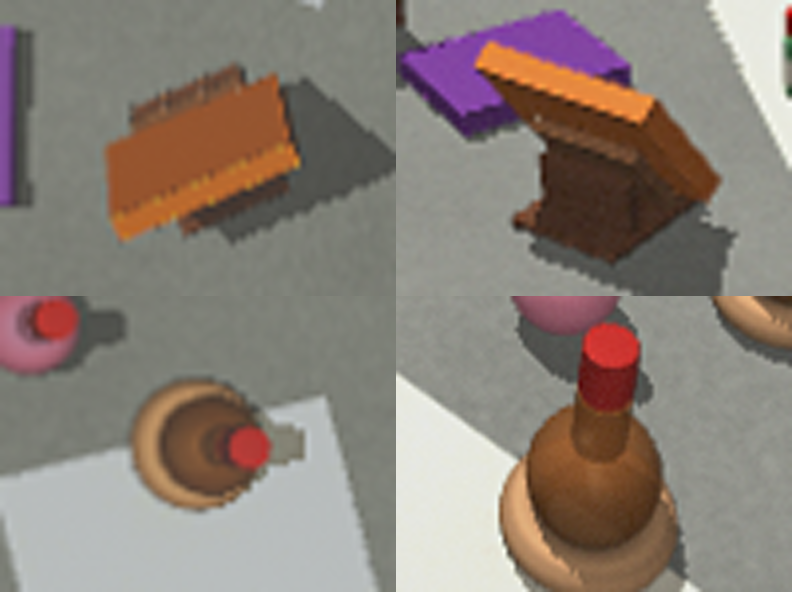

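The crop confirms both picks: the orange slab has a bright thin top edge towards the robot (top px ≈ (243,217), side px ≈ (317/5.3+211, …) ≈ (317→ 270,165)), and the flask has an amber ball, dark amber neck and red stopper. Next I'll measure.

```bash
cat > meas.py <<'E'
from h import *
def mask(f,lo,hi,box,big=True):
    hsv=cv2.cvtColor(f['img'],cv2.COLOR_BGR2HSV); m=cv2.inRange(hsv,lo,hi); b=np.zeros_like(m); x,y,X,Y=box; b[y:Y,x:X]=m[y:Y,x:X]
    k,l,st,ce=cv2.connectedComponentsWithStats(b); i=1+np.argmax(st[1:,4]); return (l==i).astype(np.uint8)
def info(m):
    c=max(cv2.findContours(m,cv2.RETR_EXTERNAL,cv2.CHAIN_APPROX_NONE)[0],key=cv2.contourArea); M=cv2.moments(m,True)
    return np.array([M['m10']/M['m00'],M['m01']/M['m00']]),c
E
python3 - <<'E'
from meas import *
t=pickle.load(open('top0.pkl','rb'));s=pickle.load(open('side0.pkl','rb'))
# strip
for n,f,b in(('top',t,(295,210,355,238)),('side',s,(255,220,315,270))):
    m=mask(f,(105,140,60),(125,255,255),b);c,k=info(m); r=cv2.boxPoints(cv2.minAreaRect(k)); 
    print('strip',n,c,onz(f,*c,.003).round(4),[onz(f,*p,.003)[:2].round(4) for p in r])
h=lambda f,u,v:cv2.cvtColor(f['img'],cv2.COLOR_BGR2HSV)[v,u]
print('top face',h(t,240,205),'edge',h(t,243,220),h(t,244,217)); print('side edge',h(s,318//1+0-50,165),h(s,262,163),h(s,275,172))
print('stopper top',h(t,430,237),h(t,432,239),'side',h(s,361,299),h(s,361,310), h(s,355,330),h(s,340,350),'t ball',h(t,420,237),h(t,412,237))
# edge face
res={}
for n,f,b,lo in(('top',t,(222,192,266,230),185),('side',s,(222,152,275,192),185)):
    m=mask(f,(8,120,lo),(18,255,255),b);c,k=info(m);res[n]=c;r=cv2.minAreaRect(k);print('edge',n,m.sum(),c,r); print([onz(f,*p,.1)[:2].round(4) for p in cv2.boxPoints(r)])
print('edge ctr',tri(t,res['top'],s,res['side']))
for n,f,b,lo in(('top',t,(418,228,442,246),0),('side',s,(346,292,374,318),165)):
    m=mask(f,(0,180,lo),(6,255,255),b);c,k=info(m);res[n]=c;print('stop',n,m.sum(),c,cv2.boundingRect(k))
print('stopper',tri(t,res['top'],s,res['side']))
for n,f,b in(('side',s,(335,305,380,356)),('top',t,(405,222,440,252))):
    m=mask(f,(3,150,20),(16,255,165),b);c,k=info(m);print('ball',n,m.sum(),c,cv2.boundingRect(k),cv2.minEnclosingCircle(k))
# mixer
m=mask(t,(0,0,150),(179,60,255),(300,140,352,190));c,k=info(m);r=cv2.minAreaRect(cv2.convexHull(k));print('mixer',r,onz(t,*r[0],.05),[onz(t,*p,.05)[:2].round(4) for p in cv2.boxPoints(r)])
m=mask(t,(0,0,0),(179,255,70),(308,146,346,184));c,k=info(m);print('ring top',m.sum(),c,cv2.boundingRect(k),onz(t,*c,.074))
c4=lambda f,x,y:cv2.resize(f['img'][y-25:y+25,x-33:x+33],(396,300),interpolation=cv2.INTER_CUBIC)
cv2.imwrite('pics/ring.png',np.hstack([c4(t,326,164),c4(s,345,203)]))
E
```

```text
strip top [324.80323054 223.91042584] [ 0.4803 -0.0055  0.003 ] [array([0.4989, 0.0699]), array([ 0.5088, -0.0783]), array([ 0.4618, -0.0811]), array([0.452 , 0.0666])]
strip side [284.65437788 244.29032258] [ 0.4788 -0.0125  0.003 ] [array([0.4467, 0.0619]), array([0.4992, 0.0939]), array([ 0.5081, -0.078 ]), array([ 0.461 , -0.0991])]
top face [ 11 173 150] edge [ 11 139 108] [ 13 190 185]
side edge [ 27  15 151] [ 34  12 150] [ 34  14 145]
stopper top [  1 177 179] [  1 178 178] side [  1 198 204] [  1 194 113] [ 13 165 151] [ 14 115 191] t ball [ 13 137 125] [ 16 119 185]
edge top 104 [244.98076923 216.41346154] ((244.32786560058594, 216.60659790039062), (3.2065505981445312, 35.04301452636719), 66.37062072753906)
[array([0.4816, 0.2854]), array([0.5242, 0.1906]), array([0.5155, 0.1866]), array([0.4729, 0.2814])]
edge side 172 [241.91860465 165.11627907] ((241.95278930664062, 165.1357421875), (32.8520622253418, 5.133134365081787), 19.179006576538086)
[array([0.4643, 0.2679]), array([0.4799, 0.2915]), array([0.5233, 0.1911]), array([0.5074, 0.1707])]
edge ctr (array([0.49815375, 0.23534951, 0.09598246]), np.float64(0.0025094858456636594))
stop top 8 [433.25 237.5 ] (432, 235, 3, 6)
stop side 115 [360.85217391 300.12173913] (355, 295, 13, 11)
stopper (array([ 0.43950206, -0.31744035,  0.12485962]), np.float64(0.004500823300182647))
ball side 844 [356.41706161 330.74407583] (340, 311, 33, 39) ((357.0, 330.1486511230469), 19.562068939208984)
ball top 1 [430. 241.] (430, 241, 1, 1) ((430.0, 241.0), 9.999999747378752e-05)
mixer ((325.94122314453125, 165.2647247314453), (33.469913482666016, 37.107948303222656), 75.96376037597656) [ 0.66284585 -0.00672917  0.05      ] [array([0.6995, 0.0627]), array([ 0.7293, -0.0502]), array([ 0.6264, -0.0759]), array([0.5972, 0.0363])]
ring top 613 [326.03262643 164.94779772] (312, 151, 29, 28) [ 0.65987885 -0.00638906  0.074     ]
```

View pics/ring.png

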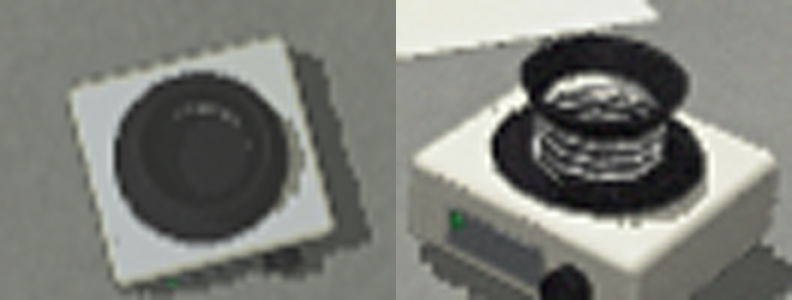

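The ring crop shows the rim centre at about top px (326,164) and side px (347,192), standing above the mixer. I'll refine the shield edge, stopper, ball and ring.

```bash
python3 - <<'E'
from meas import *
t=pickle.load(open('top0.pkl','rb'));s=pickle.load(open('side0.pkl','rb'))
print('ring',tri(t,(326.2,164.2),s,(347.2,192.2)), [onz(s,347.2,192.2,z).round(4) for z in(.088,)],onz(t,326.2,164.5,.088))
res={}
for n,f,b,lo in(('top',t,(222,192,266,230),168),('side',s,(222,152,275,192),185)):
    m=mask(f,(8,120,lo),(18,255,255),b);c,k=info(m);res[n]=c;r=cv2.minAreaRect(k);print('edge',n,m.sum(),c,onz(f,*c,.099),r)
print('edge ctr',tri(t,res['top'],s,res['side']))
for n,f,b,lo in(('top',t,(422,228,442,246),150),('side',s,(346,292,374,318),165)):
    m=mask(f,(0,150,lo),(8,255,255),b);c,k=info(m);res[n]=c;print('stop',n,m.sum(),c,cv2.boundingRect(k),onz(f,*c,.122))
print('stopper',tri(t,res['top'],s,res['side']))
m=mask(s,(3,150,20),(16,255,165),(335,318,380,356));c,k=info(m);e=cv2.fitEllipse(k);print('ball side',e,onz(s,*e[0],.04))
hsv=cv2.cvtColor(t['img'],cv2.COLOR_BGR2HSV);print(hsv[237,402:440].tolist())
m=cv2.inRange(hsv,(5,100,40),(16,255,150));b=np.zeros_like(m);b[224:252,405:440]=m[224:252,405:440];c,k=info((b>0).astype(np.uint8));print('ball top',cv2.boundingRect(k),cv2.minEnclosingCircle(k))
for p in cv2.approxPolyDP(info(mask(s,(105,140,60),(125,255,255),(255,220,315,270)))[1],4,True)[:,0]: print('strip side',p,onz(s,*p,.003)[:2])
# green, pink flask stoppers for clearance
for nm,p in(('pink',(396,213)),('green',(413,178))): print(nm,onz(t,*p,.122).round(3))
E
```

```text
ring (array([ 0.66272325, -0.00811848,  0.08299005]), np.float64(0.004943518755480114)) [array([ 0.6598, -0.015 ,  0.088 ])] [ 0.65893914 -0.00652668  0.088     ]
edge top 139 [243.30935252 216.94244604] [0.49757529 0.23921315 0.099     ] ((243.92689514160156, 216.82334899902344), (4.460770606994629, 36.00479507446289), 67.52056884765625)
edge side 172 [241.91860465 165.11627907] [0.49483407 0.23087527 0.099     ] ((241.95278930664062, 165.1357421875), (32.8520622253418, 5.133134365081787), 19.179006576538086)
edge ctr (array([0.49820911, 0.23994277, 0.09380806]), np.float64(0.0010695541880148883))
stop top 42 [431.07142857 237.19047619] (428, 234, 7, 7) [ 0.44209841 -0.31330454  0.122     ]
stop side 117 [360.84615385 300.06837607] (355, 295, 13, 11) [ 0.43942116 -0.31450682  0.122     ]
stopper (array([ 0.4415005 , -0.31350915,  0.11979737]), np.float64(0.0014101926278699804))
ball side ((356.3445739746094, 331.902099609375), (29.421640396118164, 33.995079040527344), 113.24398040771484) [ 0.44025245 -0.3136343   0.04      ]
[[40, 19, 124], [40, 19, 124], [40, 19, 123], [38, 16, 124], [45, 11, 136], [45, 11, 139], [48, 9, 136], [16, 48, 132], [15, 119, 142], [15, 120, 170], [16, 119, 185], [15, 119, 186], [14, 115, 137], [12, 98, 81], [12, 114, 98], [13, 123, 108], [12, 131, 113], [13, 135, 119], [13, 137, 125], [13, 141, 134], [12, 125, 108], [12, 112, 93], [13, 111, 94], [6, 122, 100], [2, 113, 90], [1, 121, 99], [1, 173, 172], [1, 178, 181], [1, 177, 179], [1, 177, 177], [1, 177, 177], [1, 177, 176], [1, 183, 177], [3, 128, 151], [26, 31, 131], [30, 27, 130], [26, 31, 133], [28, 31, 133]]
ball top (414, 226, 19, 23) ((424.8565368652344, 236.98695373535156), 11.046396255493164)
strip side [259 231] [0.45183167 0.06503755]
strip side [294 265] [ 0.45964399 -0.08352934]
strip side [310 256] [ 0.50587786 -0.07901027]
strip side [275 224] [0.49915096 0.06794586]
pink [ 0.512 -0.211  0.122]
green [ 0.616 -0.262  0.122]
```

```bash
cat > plan.py <<'E'
from h import *
from scipy.spatial.transform import Rotation as Ro
def pose(psi,lean=0):  # tool z = -slab z, tool y = slab x ; psi yaw deg, lean top toward -x
    p=Ro.from_euler('z',psi,degrees=True); zs=p.apply([-np.sin(np.radians(lean)),0,np.cos(np.radians(lean))]); xs=p.apply([np.cos(np.radians(lean)),0,np.sin(np.radians(lean))])
    return Ro.from_matrix(np.stack([np.cross(xs,-zs),xs,-zs],1))
def cur(): 
    s=manip.state(); q=s['tool_rot']; return np.array(s['tool_pos']),Ro.from_quat([q[1],q[2],q[3],q[0]]),s
def go(p,R,c=None):
    p0,R0=c or cur()[:2]; d=np.array(p)-p0; r=(R0.inv()*R).as_rotvec(degrees=True)
    print('shift now(cm)',(R0.inv().apply(d)*100).round(2),'turn',r.round(1),'|',round(np.linalg.norm(r),1),'shift after turn',(R.inv().apply(d)*100).round(2))
    return np.array(p),R
E
python3 - <<'E'
from plan import *
E=np.array([.4975,.239,.097]);R=pose(23.5,34);zs=-R.as_matrix()[:,2];G=E-.015*zs;print(zs,G)
p0,R0,_=cur()
c=go([.40,.21,.28],R0); c=go(G+.09*zs,R,c); go(G,R,c)
E
```

```text
[-0.51281349 -0.22297765  0.82903757] [0.5051922  0.24234466 0.08456444]
shift now(cm) [-30.35 -28.99  -3.03] turn [0. 0. 0.] | 0.0 shift after turn [-30.35 -28.99  -3.03]
shift now(cm) [-5.12  3.2  12.08] turn [-32.2 -13.7  45. ] | 57.0 shift after turn [-1.23 -1.86 13.32]
shift now(cm) [-0.  0.  9.] turn [0. 0. 0.] | 0.0 shift after turn [-0.  0.  9.]
```

Call:
move_arm:
  rows:
    - [-1.9,-1.8,-0.2,0,0,0,0.4]
    - [-1.9,-1.8,-0.2,0,0,0,0.4]
    - [-1.9,-1.8,-0.2,0,0,0,0.4]
    - [-1.9,-1.8,-0.2,0,0,0,0.4]
    - [-1.9,-1.8,-0.2,0,0,0,0.4]
    - [-1.9,-1.8,-0.2,0,0,0,0.4]
    - [-1.9,-1.8,-0.2,0,0,0,0.4]
    - [-1.9,-1.8,-0.2,0,0,0,0.4]
    - [-1.9,-1.8,-0.2,0,0,0,0.4]
    - [-1.9,-1.8,-0.2,0,0,0,0.4]
    - [-1.9,-1.8,-0.2,0,0,0,0.4]
    - [-1.9,-1.8,-0.2,0,0,0,0.4]
    - [-1.9,-1.8,-0.2,0,0,0,0.4]
    - [-1.9,-1.8,-0.2,0,0,0,0.4]
    - [-1.9,-1.8,-0.2,0,0,0,0.4]
    - [-1.9,-1.8,-0.2,0,0,0,0.4]

```text
time: 1.43
tool_pos: [0.4014, 0.2107, 0.2819]
tool_rot: [-0.0, 0.174, 0.985, -0.0]
contact_force: [-0.2, -0.5, 0.0]
gripper_width: 0.698
grasp_force: 0.0
```

Call:
move_arm:
  rows:
    - [0,0,0,-3.2,-1.4,4.5,0.4]
    - [0,0,0,-3.2,-1.4,4.5,0.4]
    - [0,0,0,-3.2,-1.4,4.5,0.4]
    - [0,0,0,-3.2,-1.4,4.5,0.4]
    - [0,0,0,-3.2,-1.4,4.5,0.4]
    - [0,0,0,-3.2,-1.4,4.5,0.4]
    - [0,0,0,-3.2,-1.4,4.5,0.4]
    - [0,0,0,-3.2,-1.4,4.5,0.4]
    - [0,0,0,-3.2,-1.4,4.5,0.4]
    - [0,0,0,-3.2,-1.4,4.5,0.4]
    - [0,0,0,0,0,0,0.4]
    - [0,0,0,0,0,0,0.4]

```text
time: 2.43
tool_pos: [0.4006, 0.212, 0.2816]
tool_rot: [0.162, 0.523, 0.801, 0.243]
contact_force: [0.6, -0.8, -0.2]
gripper_width: 0.698
grasp_force: 0.0
```

```bash
python3 - <<'E'
from plan import *
E=np.array([.4975,.239,.097]);R=pose(23.5,34);zs=-R.as_matrix()[:,2];G=E-.015*zs
p,_,s=cur();print(p,s['joint_pos'],s['time'])
c=go(G+.09*zs,R)
E
```

```text
[0.4006385  0.21203676 0.2815751 ] [ 0.28296349 -0.8390197   2.29495155  0.0757139   1.09825183 -0.14395141] 2.4333
shift now(cm) [-1.34 -2.05 13.38] turn [-0.1  0.2  0.2] | 0.3 shift after turn [-1.39 -2.07 13.37]
```

Call:
move_arm:
  rows:
    - [-0.2,-0.3,1.9,0,0,0,0.4]
    - [-0.2,-0.3,1.9,0,0,0,0.4]
    - [-0.2,-0.3,1.9,0,0,0,0.4]
    - [-0.2,-0.3,1.9,0,0,0,0.4]
    - [-0.2,-0.3,1.9,0,0,0,0.4]
    - [-0.2,-0.3,1.9,0,0,0,0.4]
    - [-0.2,-0.3,1.9,0,0,0,0.4]
    - [0,0,1.5,0,0,0,0.4]
    - [0,0,1.5,0,0,0,0.4]
    - [0,0,1.5,0,0,0,0.4]
    - [0,0,0,0,0,0,0.4]
    - [0,0,0,0,0,0,0.4]

```text
time: 3.43
tool_pos: [0.4824, 0.231, 0.122]
tool_rot: [0.161, 0.524, 0.8, 0.242]
contact_force: [-0.7, -0.3, -0.2]
gripper_width: 0.701
grasp_force: 0.0
```

```bash
python3 - <<'E'
from plan import *
E=np.array([.4975,.239,.097]);R=pose(23.5,34);zs=-R.as_matrix()[:,2];G=E-.015*zs
go(G,R);p,Rc,_=cur();z=Rc.as_matrix()[:,2]
im=[]
for n,(x,y) in(('top',(243,209)),('side',(248,165))):
    f=grab(n);print(n,proj(f,p),proj(f,p+.019*z),proj(f,E)); im.append(cv2.resize(f['img'][y-30:y+30,x-40:x+40],(400,300),interpolation=cv2.INTER_CUBIC))
cv2.imwrite('pics/pre.png',np.hstack(im))
E
```

```text
shift now(cm) [0.15 0.03 4.52] turn [-0.2  0.2  0.1] | 0.3 shift after turn [0.13 0.01 4.52]
top (np.float64(244.54400578467482), np.float64(221.9347505415318)) (np.float64(244.1837422221684), np.float64(218.72197271558645)) (np.float64(243.50357348084384), np.float64(216.98920859614418))
side (np.float64(236.91417091063738), np.float64(158.6432663948742)) (np.float64(240.07739328164652), np.float64(162.35975469314576)) (np.float64(241.54038050941804), np.float64(164.29175639648156))
```

View pics/pre.png

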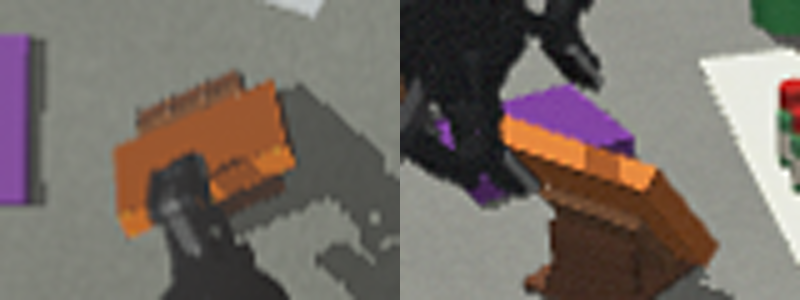

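The jaws straddle the top edge: the upper finger is at crop (590,80), the lower at (530,185), and the slab edge lies midway. I'll advance and close.

Call:
move_arm:
  rows:
    - [0.1,0,0.9,0,0,0,0.4]
    - [0,0,0.9,0,0,0,0.4]
    - [0,0,0.9,0,0,0,0.4]
    - [0,0,0.9,0,0,0,0.4]
    - [0,0,0.9,0,0,0,0.4]
    - [0,0,0,0,0,0,0.4]
    - [0,0,0,0,0,0,-0.4]
    - [0,0,0,0,0,0,-0.4]
    - [0,0,0,0,0,0,-0.7]
    - [0,0,0,0,0,0,-1]
    - [0,0,0,0,0,0,-1]
    - [0,0,0,0,0,0,-1]
    - [0,0,0,0,0,0,-1]
    - [0,0,0,0,0,0,-1]

```text
time: 4.7
tool_pos: [0.5054, 0.242, 0.0868]
tool_rot: [0.162, 0.524, 0.8, 0.244]
contact_force: [-5.0, -1.4, 5.5]
gripper_width: 0.181
grasp_force: 58.4
```

Call:
move_arm:
  rows:
    - [0,0.1,-0.5,0,0,0,-1]
    - [0,0.1,-0.8,0,0,0,-1]
    - [0,0.1,-1.2,0,0,0,-1]
    - [0,0.1,-1.5,0,0,0,-1]
    - [0,0.1,-2,0,0,0,-1]
    - [0,0.1,-2,0,0,0,-1]
    - [0,0.1,-2,0,0,0,-1]
    - [0,0,-2,0,0,0,-1]
    - [0,0,0,0,0,0,-1]
    - [0,0,0,0,0,0,-1]

```text
time: 5.53
tool_pos: [0.4489, 0.218, 0.1906]
tool_rot: [0.163, 0.524, 0.799, 0.244]
contact_force: [-0.7, 0.1, -2.5]
gripper_width: 0.171
grasp_force: 58.8
```

```bash
python3 - <<'E'
from plan import *
p,R,s=cur();print(p,s['gripper_width'],s['grasp_force'],s['contact_force'])
c=go([.48,-.0065,.15],pose(3.3,0)); go([.48,-.0065,.08],pose(3.3,0),c)
E
```

```text
[0.44886506 0.21797043 0.19056056] 0.1713984705982014 58.77752065658569 [-0.68030862  0.05680986 -2.49799603]
shift now(cm) [-21.82  -7.35   0.03] turn [33.9 -5.7 19.6] | 39.5 shift after turn [-22.59   1.82   4.06]
shift now(cm) [0. 0. 7.] turn [0. 0. 0.] | 0.0 shift after turn [0. 0. 7.]
```

Call:
move_arm:
  rows:
    - [0,0,0,4.2,-0.7,2.4,-1]
    - [0,0,0,4.2,-0.7,2.4,-1]
    - [0,0,0,4.2,-0.7,2.4,-1]
    - [0,0,0,4.2,-0.7,2.4,-1]
    - [0,0,0,4.2,-0.7,2.4,-1]
    - [0,0,0,4.2,-0.7,2.4,-1]
    - [0,0,0,4.2,-0.7,2.4,-1]
    - [0,0,0,4.2,-0.7,2.4,-1]
    - [-2.2,0.2,0.2,0,0,0,-1]
    - [-2.2,0.2,0.2,0,0,0,-1]
    - [-2.2,0.2,0.2,0,0,0,-1]
    - [-2.2,0.2,0.2,0,0,0,-1]
    - [-2.2,0.2,0.2,0,0,0,-1]
    - [-2.2,0.2,0.2,0,0,0,-1]
    - [-2.2,0.2,0.2,0,0,0,-1]
    - [-2.2,0.2,0.2,0,0,0,-1]
    - [-2.2,0.2,0.2,0,0,0,-1]
    - [-2.2,0,0.2,0,0,0,-1]

```text
time: 7.03
tool_pos: [0.4808, -0.0014, 0.167]
tool_rot: [-0.001, 0.684, 0.73, 0.0]
contact_force: [-0.5, -0.6, -1.6]
gripper_width: 0.177
grasp_force: 59.2
```

Call:
move_arm:
  rows:
    - [0,0,0,0,0,0,-1]
    - [0,0,0,0,0,0,-1]
    - [0,0,0,0,0,0,-1]

```text
time: 7.28
tool_pos: [0.4807, -0.0, 0.1678]
tool_rot: [-0.001, 0.684, 0.73, 0.0]
contact_force: [-0.3, -0.4, -2.4]
gripper_width: 0.178
grasp_force: 59.2
```

```bash
python3 - <<'E'
from plan import *
p,R,s=cur();print(p,s['contact_force'],s['time'])
print(R.as_matrix().round(3))
go([.48,-.0065,.085],pose(3.3,0))
im=[]
for n in('top','side'):
    f=grab(n);pickle.dump(f,open(n+'1.pkl','wb'));x,y=map(int,proj(f,p)); im.append(cv2.resize(f['img'][y-45:y+45,x-60:x+60],(400,300),interpolation=cv2.INTER_CUBIC));print(n,x,y)
cv2.imwrite('pics/hold.png',np.hstack(im))
E
```

```text
[ 4.80668146e-01 -4.61984991e-06  1.67759387e-01] [-0.27855879 -0.43851502 -2.38763006] 7.2833
[[-0.065  0.998 -0.   ]
 [ 0.998  0.065  0.002]
 [ 0.002 -0.    -1.   ]]
shift now(cm) [-0.66 -0.11  8.27] turn [-0.  -0.1  0.4] | 0.4 shift after turn [-0.64 -0.1   8.28]
top 324 223
side 281 182
```

View pics/hold.png

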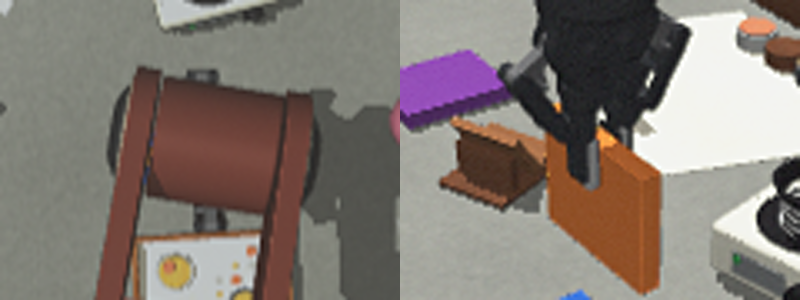

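The slab is upright in the jaws (side crop: -x face corners at about (548,103), (548,217), (645,295), (640,175)). I'll check where its centre sits relative to the TCP.

```bash
python3 - <<'E'
from plan import *
f=pickle.load(open('side1.pkl','rb'));p,R,s=cur();n=R.as_matrix()[:,1]
for u,v in((265.4,167.9),(265.4,202.1),(294.5,225.5),(293,189.5)):
    o,w=ray(f,u,v);X=o+w*((p-.008*n-o)@n)/(w@n);print(((R.inv().apply(X-p))*1000).round(1),X.round(4))
E
```

```text
[ 48.1  -8.  -15.6] [0.4697 0.0479 0.184 ]
[56.2 -8.  80.1] [0.4692 0.056  0.0884]
[-59.3  -8.   77.8] [ 0.4768 -0.0592  0.0905]
[-54.5  -8.  -11.7] [ 0.4765 -0.0546  0.1801]
```

Call:
move_arm:
  rows:
    - [-0.1,0,1.3,0,0,0,-1]
    - [-0.1,0,1.3,0,0,0,-1]
    - [-0.1,0,1.3,0,0,0,-1]
    - [-0.1,0,1.3,0,0,0.2,-1]
    - [-0.1,-0.1,1.3,0,0,0.2,-1]
    - [0,0,1,0,0,0,-1]
    - [0,0,0.4,0,0,0,-1]
    - [0,0,0,0,0,0,-1]
    - [0,0,0,0,0,0,-1]

```text
time: 8.13
tool_pos: [0.4808, -0.0051, 0.0903]
tool_rot: [0.0, 0.686, 0.727, 0.001]
contact_force: [-0.2, 0.9, -3.1]
gripper_width: 0.178
grasp_force: 59.2
```

Call:
move_arm:
  rows:
    - [0,0,0.1,0,0,0,-1]
    - [0,0,0.1,0,0,0,-1]
    - [0,0,0.1,0,0,0,-1]
    - [0,0,0,0,0,0,-1]

```text
time: 8.47
tool_pos: [0.4807, -0.0054, 0.0873]
tool_rot: [0.001, 0.686, 0.727, 0.001]
contact_force: [-0.8, 0.2, -2.0]
gripper_width: 0.177
grasp_force: 59.2
```

Call:
move_arm:
  rows:
    - [0,0,0.15,0,0,0,-1]
    - [0,0,0.15,0,0,0,-1]
    - [0,0,0.1,0,0,0,-1]
    - [0,0,0.1,0,0,0,-1]
    - [0,0,0,0,0,0,-1]

```text
time: 8.88
tool_pos: [0.4803, -0.0053, 0.0817]
tool_rot: [0.0, 0.686, 0.727, 0.001]
contact_force: [-0.0, 0.4, -0.8]
gripper_width: 0.177
grasp_force: 59.2
```

Call:
move_arm:
  rows:
    - [0,0,0.1,0,0,0,-1]
    - [0,0,0.1,0,0,0,-1]
    - [0,0,0,0,0,0,-1]

```text
time: 9.13
tool_pos: [0.4809, -0.0052, 0.0813]
tool_rot: [0.0, 0.686, 0.727, 0.001]
contact_force: [-3.6, 1.5, 5.2]
gripper_width: 0.179
grasp_force: 60.2
```

Call:
move_arm:
  rows:
    - [0,0,0,0,0,0,-0.5]
    - [0,0,0,0,0,0,-0.4]
    - [0,0,0,0,0,0,-0.3]
    - [0,0,0,0,0,0,-0.2]
    - [0,0,0,0,0,0,-0.1]
    - [0,0,0,0,0,0,0]
    - [0,0,0,0,0,0,0]
    - [0,0,-0.5,0,0,0,0]
    - [0,0,-1,0,0,0,0]
    - [0,0,-2,0,0,0,0]
    - [0,0,-3,0,0,0,0]
    - [0,0,-4,0,0,0,0]
    - [0,0,-4,0,0,0,0]
    - [0,0,0,0,0,0,0]

```text
time: 10.3
tool_pos: [0.4848, -0.0061, 0.2362]
tool_rot: [0.008, 0.686, 0.727, 0.006]
contact_force: [1.5, -0.8, 1.2]
gripper_width: 0.499
grasp_force: 0.0
```

```bash
python3 - <<'E'
from plan import *
p,R,s=cur();print(p,s['gripper_width'],s['contact_force'])
c=go([.441,-.3135,.23],R); go([.441,-.3135,.096],R,c)
f=grab('side');cv2.imwrite('pics/rel.png',cv2.resize(f['img'][185:285,220:350],(780,600)))
E
```

```text
[ 0.48478394 -0.00614657  0.23621795] 0.49945601860489636 [ 1.48110395 -0.75911236  1.21995849]
shift now(cm) [-30.43  -6.17   0.61] turn [0. 0. 0.] | 0.0 shift after turn [-30.43  -6.17   0.61]
shift now(cm) [ 0.04 -0.25 13.4 ] turn [0. 0. 0.] | 0.0 shift after turn [ 0.04 -0.25 13.4 ]
```

View pics/rel.png

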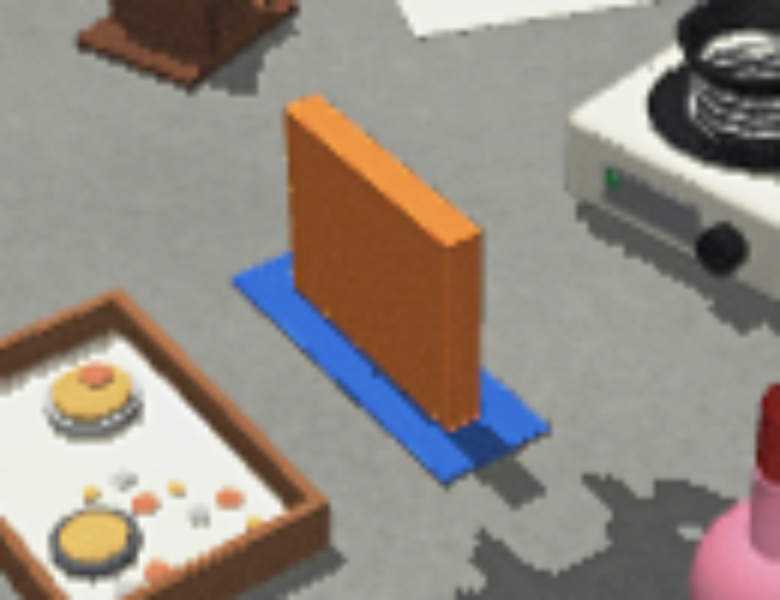

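The shield stands upright along the middle of the blue strip (crop: base from (295,285) to (450,430)) and the jaws are clear of it. Next is the flask.

Call:
move_arm:
  rows:
    - [-2.5,-0.5,0,0,0,0,0.3]
    - [-2.5,-0.5,0,0,0,0,0.3]
    - [-2.5,-0.5,0,0,0,0,0.3]
    - [-2.5,-0.5,0,0,0,0,0.3]
    - [-2.5,-0.5,0,0,0,0,0.3]
    - [-2.5,-0.5,0,0,0,0,0.3]
    - [-2.5,-0.5,0,0,0,0,0.3]
    - [-2.5,-0.5,0,0,0,0,0.3]
    - [-2.5,-0.5,0,0,0,0,0.3]
    - [-2.5,-0.5,0,0,0,0,0.3]
    - [-2.5,-0.5,0,0,0,0,0.3]
    - [-2.5,-0.5,0,0,0,0,0.3]
    - [0,0,0,0,0,0,0.3]
    - [0,0,0,0,0,0,0.3]
    - [0,0,0,0,0,0,0.3]

```text
time: 11.6
tool_pos: [0.4375, -0.3078, 0.2242]
tool_rot: [-0.0, 0.686, 0.727, 0.001]
contact_force: [1.0, 0.7, 0.4]
gripper_width: 0.649
grasp_force: 0.0
```

```bash
python3 - <<'E'
from plan import *
p,R,s=cur();print(p,R.as_matrix()[:,2].round(3),s['joint_pos'].round(2))
psi=np.degrees(np.arctan2(R.as_matrix()[1,1],R.as_matrix()[0,1]));print(psi)
go([.441,-.3135,.096],pose(psi))
E
```

```text
[ 0.43753894 -0.30782082  0.22419248] [ 0.001  0.002 -1.   ] [-0.75 -0.15  1.85  0.    1.44 -0.81]
3.3085561174584868
shift now(cm) [-0.61  0.3  12.82] turn [ 0.1 -0.1  0. ] | 0.1 shift after turn [-0.59  0.31 12.82]
```

Call:
move_arm:
  rows:
    - [-0.6,0.3,1.8,0,0,0,0.3]
    - [0,0,2,0,0,0,0.3]
    - [0,0,2,0,0,0,0.3]
    - [0,0,2,0,0,0,0.3]
    - [0,0,1.8,0,0,0,0.3]
    - [0,0,1.6,0,0,0,0.3]
    - [0,0,1,0,0,0,0.3]
    - [0,0,0.6,0,0,0,0.3]
    - [0,0,0,0,0,0,0.3]
    - [0,0,0,0,0,0,0.1]
    - [0,0,0,0,0,0,-0.1]
    - [0,0,0,0,0,0,-0.2]
    - [0,0,0,0,0,0,-0.3]
    - [0,0,0,0,0,0,-0.5]
    - [0,0,0,0,0,0,-1]
    - [0,0,0,0,0,0,-1]
    - [0,0,0,0,0,0,-1]
    - [0,0,0,0,0,0,-1]

```text
time: 13.1
tool_pos: [0.4418, -0.3146, 0.0977]
tool_rot: [0.001, 0.686, 0.727, 0.001]
contact_force: [-0.7, 0.7, 6.1]
gripper_width: 0.266
grasp_force: 58.5
```

Call:
move_arm:
  rows:
    - [0,0,-0.6,0,0,0,-1]
    - [0,0,-1.2,0,0,0,-1]
    - [0,0,-2,0,0,0,-1]
    - [0,0,-2.2,0,0,0,-1]
    - [0,0,-2.5,0,0,0,-1]
    - [0,0,-2.5,0,0,0,-1]
    - [0,0,-2.5,0,0,0,-1]
    - [0,0,-2,0,0,0,-1]
    - [0,0,-1,0,0,0,-1]
    - [0,0,0,0,0,0,-1]
    - [0,0,0,0,0,0,-1]

```text
time: 14.02
tool_pos: [0.4409, -0.3141, 0.2615]
tool_rot: [0.0, 0.686, 0.727, 0.001]
contact_force: [0.7, -0.6, -1.8]
gripper_width: 0.266
grasp_force: 58.8
```

```bash
python3 - <<'E'
from plan import *
p,R,s=cur();print(p,R.as_matrix()[:,2].round(3),s['gripper_width'],s['contact_force'])
go([.661,-.0068,.255],R)
f=grab('side');x,y=map(int,proj(f,p));print(x,y,proj(f,p-[0,0,.058]));cv2.imwrite('pics/lift.png',cv2.resize(f['img'][y-40:y+60,x-60:x+60],(600,500)))
E
```

```text
[ 0.44087257 -0.31414535  0.26148777] [ 0.002  0.001 -1.   ] 0.2656582576474508 [ 0.71920601 -0.60471199 -1.79132875]
shift now(cm) [29.41 23.75  0.71] turn [0. 0. 0.] | 0.0 shift after turn [29.41 23.75  0.71]
370 231 (np.float64(366.6607004021805), np.float64(262.0580038938059))
```

View pics/lift.png

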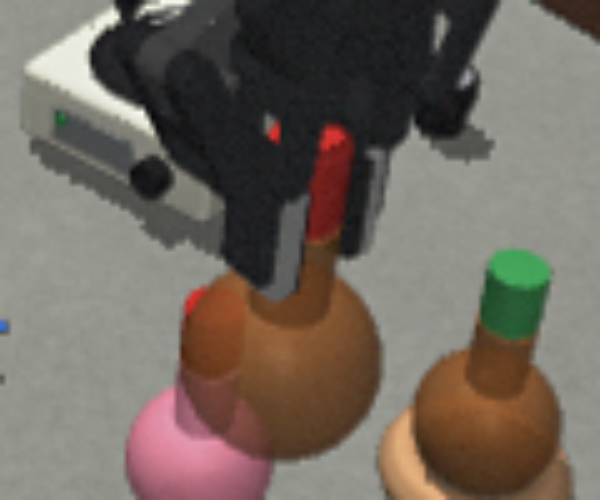

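The red-stoppered flask hangs upright in the jaws, with its ball centre at about (367,264), close to the predicted (367,262). I'll carry it to the ring.

Call:
move_arm:
  rows:
    - [1,0.8,0,0,0,0,-1]
    - [2,1.6,0,0,0,0,-1]
    - [2,1.6,0,0,0,0,-1]
    - [2,1.6,0,0,0,0,-1]
    - [2,1.6,0,0,0,0,-1]
    - [2,1.6,0,0,0,0,-1]
    - [2,1.6,0,0,0,0,-1]
    - [2,1.6,0,0,0,0,-1]
    - [2,1.6,0,0,0,0,-1]
    - [2,1.6,0,0,0,0,-1]
    - [2,1.6,0,0,0,0,-1]
    - [2,1.6,0,0,0,0,-1]
    - [2,1.6,0,0,0,0,-1]
    - [2,1.6,0,0,0,0,-1]
    - [2,1.6,0,0,0,0,-1]
    - [0.5,0.4,0,0,0,0,-1]
    - [0,0,0,0,0,0,-1]
    - [0,0,0,0,0,0,-1]
    - [0,0,0,0,0,0,-1]

```text
time: 15.65
tool_pos: [0.6588, -0.0066, 0.2614]
tool_rot: [-0.0, 0.687, 0.727, 0.0]
contact_force: [-0.3, -0.5, -0.5]
gripper_width: 0.261
grasp_force: 59.1
```

```bash
python3 - <<'E'
from plan import *
p,R,s=cur();print(p,R.as_matrix()[:,2].round(3),s['time'],s['joint_pos'].round(2))
psi=np.degrees(np.arctan2(R.as_matrix()[1,1],R.as_matrix()[0,1]))
go([.661,-.0068,.175],pose(psi))
E
```

```text
[ 0.65882759 -0.00659975  0.26135909] [-0.     0.001 -1.   ] 15.65 [-0.12  0.13  1.52  0.    1.5  -0.18]
shift now(cm) [-0.04  0.22  8.64] turn [-0. -0. -0.] | 0.0 shift after turn [-0.03  0.22  8.64]
```

Call:
move_arm:
  rows:
    - [0,0.2,2,0,0,0,-1]
    - [0,0,2,0,0,0,-1]
    - [0,0,2,0,0,0,-1]
    - [0,0,1.5,0,0,0,-1]
    - [0,0,0.8,0,0,0,-1]
    - [0,0,0,0,0,0,-1]
    - [0,0,0,0,0,0,-1]

```text
time: 16.23
tool_pos: [0.6616, -0.0063, 0.1795]
tool_rot: [0.0, 0.687, 0.727, 0.001]
contact_force: [-0.1, -0.1, -1.0]
gripper_width: 0.267
grasp_force: 59.2
```

```bash
python3 - <<'E'
from plan import *
p,R,s=cur();print(p)
f=grab('side');cv2.imwrite('pics/seat.png',cv2.resize(f['img'][135:245,285:415],(709,600),interpolation=cv2.INTER_CUBIC))
b=p-[0,0,.0577];print('ball px',proj(f,b),'ring pred',proj(f,[.661,-.0068,.088]),proj(f,[.661,-.0068,.118]))
E
```

```text
[ 0.66160795 -0.00634754  0.17946156]
ball px (np.float64(346.5615345796804), np.float64(178.75556995173082)) ring pred (np.float64(345.4856242375363), np.float64(190.56060091209432)) (np.float64(346.3723548074546), np.float64(180.22646159847957))
```

View pics/seat.png

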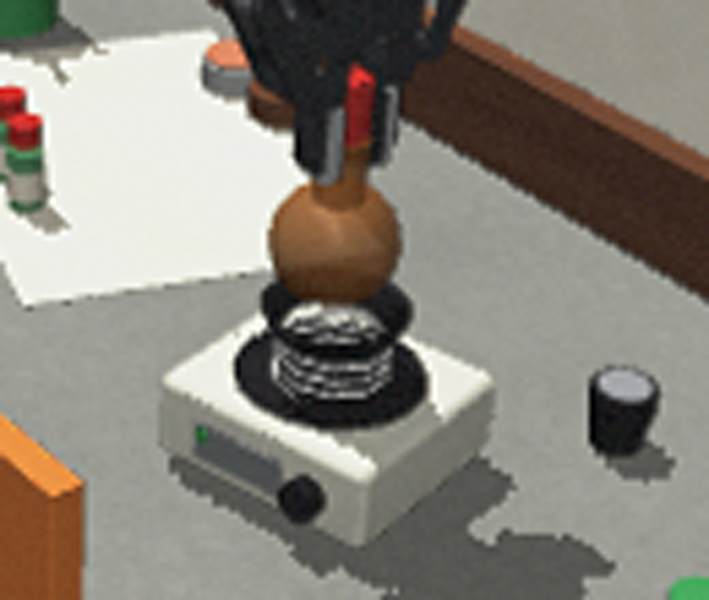

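Side crop: ball centre at about (335,240) and rim centre at about (337,305), so they're aligned to within 2–3 mm. I'll nudge the flask slightly and lower it.

Call:
move_arm:
  rows:
    - [-0.1,0.1,0.8,0,0,0,-1]
    - [0,0,0.6,0,0,0,-1]
    - [0,0,0.4,0,0,0,-1]
    - [0,0,0.3,0,0,0,-1]
    - [0,0,0.2,0,0,0,-1]
    - [0,0,0,0,0,0,-1]
    - [0,0,0,0,0,0,-1]

```text
time: 16.87
tool_pos: [0.6631, -0.0069, 0.1565]
tool_rot: [0.001, 0.686, 0.727, 0.001]
contact_force: [1.4, -0.0, -0.8]
gripper_width: 0.264
grasp_force: 59.2
```

Call:
move_arm:
  rows:
    - [0,0,0.2,0,0,0,-1]
    - [0,0,0.2,0,0,0,-1]
    - [0,0,0.2,0,0,0,-1]
    - [0,0,0,0,0,0,-1]
    - [0,0,0,0,0,0,-1]

```text
time: 17.28
tool_pos: [0.6641, -0.0072, 0.1519]
tool_rot: [0.002, 0.686, 0.727, 0.002]
contact_force: [3.6, -1.7, 4.5]
gripper_width: 0.264
grasp_force: 59.7
```

Call:
move_arm:
  rows:
    - [-0.1,0.2,0.1,0,0,0,-1]
    - [0,0.1,0.2,0,0,0,-1]
    - [0,0,0.2,0,0,0,-1]
    - [0,0,0.2,0,0,0,-1]
    - [0,0,0,0,0,0,-1]
    - [0,0,0,0,0,0,-1]

```text
time: 17.78
tool_pos: [0.6651, -0.0075, 0.1444]
tool_rot: [-0.001, 0.686, 0.727, 0.0]
contact_force: [-2.8, 0.0, 9.0]
gripper_width: 0.26
grasp_force: 60.2
```

Call:
move_arm:
  rows:
    - [0,-0.1,0.2,0,0,0,-1]
    - [0,0,0.2,0,0,0,-1]
    - [0,0,0,0,0,0,-1]
    - [0,0,0,0,0,0,-1]

```text
time: 18.12
tool_pos: [0.6649, -0.0076, 0.142]
tool_rot: [0.0, 0.686, 0.727, 0.001]
contact_force: [-3.1, -0.3, 12.3]
gripper_width: 0.264
grasp_force: 60.5
```

Call:
move_arm:
  rows:
    - [0,0,0.2,0,0,0,-1]
    - [0,0,0.1,0,0,0,-1]
    - [0,0,0,0,0,0,-1]
    - [0,0,0,0,0,0,-1]

```text
time: 18.45
tool_pos: [0.6652, -0.0076, 0.1419]
tool_rot: [0.0, 0.686, 0.727, 0.001]
contact_force: [-9.1, 0.1, 23.4]
gripper_width: 0.271
grasp_force: 61.9
```

Call:
move_arm:
  rows:
    - [0,-0.1,0,0,0,0,-1]
    - [0,-0.1,0,0,0,0,-1]
    - [0,0,0,0,0,0,-1]
    - [0,0,0,0,0,0,-1]
    - [0,0,0,0,0,0,-1]

```text
time: 18.87
tool_pos: [0.6647, -0.0076, 0.142]
tool_rot: [0.002, 0.686, 0.727, 0.002]
contact_force: [-3.8, 0.3, 19.9]
gripper_width: 0.264
grasp_force: 61.1
```

```bash
python3 - <<'E'
from plan import *
p,R,s=cur();print(p,s['contact_force'],s['time'])
f=grab('side');cv2.imwrite('pics/end.png',cv2.resize(f['img'][135:285,215:415],(800,600),interpolation=cv2.INTER_CUBIC))
E
```

```text
[ 0.66469029 -0.00762107  0.14195668] [-3.80797719  0.32664501 19.86257352] 18.8667
```

View pics/end.png

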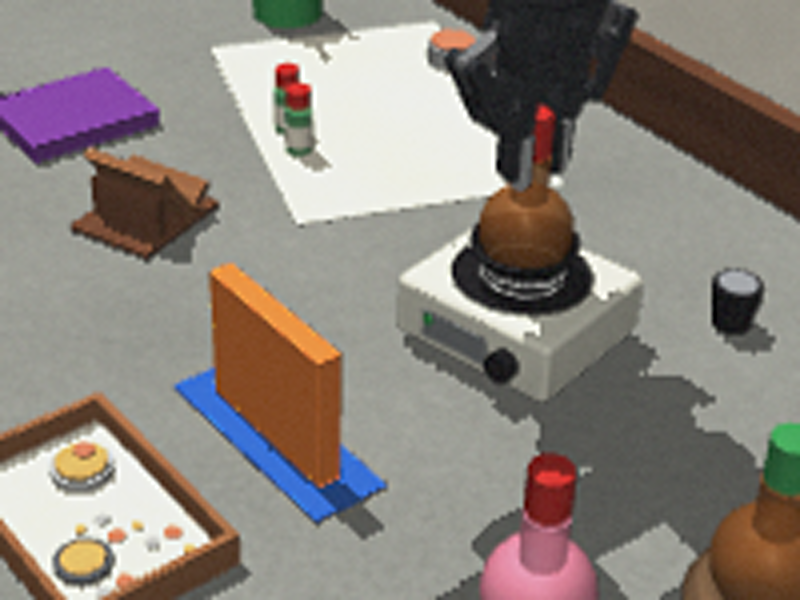

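The flask sits upright in the compressed ring at crop (528,230), pressed onto the stop with about 20 N. The shield still stands on the strip at (275,380). Everything else in view is in place, so I'm handing in.

```bash
python3 -c "
from plant import manip
print(manip.job_done())"
```

```text
the job is handed in; nothing more can be done
None
```

The job is handed in: the orange shield stands released, upright and centred on the blue strip, and the red-stoppered flask is seated in the mixer ring and held down on its stop with about 20 N, at about 19 s of the 54 s allowed; the hand-in returned no verdict.

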